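# Sort the carving tools back into their rack and trays

## Robot

A 6-joint arm with a two-finger parallel gripper is mounted at the origin on the work surface. World frame = base frame: x ahead of the robot, y to its left, z up, the work surface at z = 0. Lengths are in m, angles in rad, forces in N, time in s.
With the tool pointing down it reaches from about 0.275 to 0.75 m from the base axis. Payload 10.2 kg.
Tool frame: the origin (TCP) lies between the finger pads; the fingertips stand 8 mm ahead of it and the grasp point (between the pads) lies 11 mm behind it; z points along the fingers, y is the line along which they close (so a half turn about z gives the same grasp; the last joint's range is limited). The gripper opens to 85 mm and grips with 20 to 120 N. Pads are 22 mm wide; open, the fingers measure 114 mm over their backs; the gripper's body (76 mm by 85 mm) begins 54 mm behind the grasp point. The pads swing forward as they close: fully open they stand 13 mm farther back than shut.
Start: joints at [0.888, 0.313, 1.498, -0, 1.331, -0.223], TCP at [0.233, 0.47, 0.239] pointing down, gripper open.
Joint ranges: [-2.94, 2.94], [-0.97, 2.17], [0.19, 2.56], [-1.23, 4.37], [0.02, 3.11], [-2.88, 2.88]. Speed limits (rad/s): [2.39, 2.39, 3.01, 3.14, 3.14, 3.14].

## Interface

Orientations are given as a unit quaternion [w, x, y, z].
In Python, from station import env, hand, viewer, ticket gives the robot as it stands. Calls block until the motion is done:
- env.move_to(position, orientation): joint-space move of the TCP to a pose.
- env.servo_line(position, attitude=None, max_speed=0.15): straight line of the TCP; attitude=None keeps the orientation; max_speed is the mean speed in m/s.
- env.movej(angles): joint-space move.
- hand.grip(opening, effort=None): finger opening in m; effort is the grip in N (None keeps the last); returns when the fingers have stopped.
- env.pause(seconds).
- env.solve_ik(position, orientation): joint angles nearest the present ones, or None.
- env.read_state(): the state.
- viewer.camera(name): name is "scene" or "top" or "wrist"; returns the picture (384x512x3 uint8, red, green, blue); there is no depth.
- viewer.get_calibration(name): a dict with "vfov" (degrees; the focal length in pixels is half the picture's height over the tangent of half this angle, whatever the lens; pixels are square), "cx", "cy" (the principal point, pixels), "xyz" and "attitude" of the camera in the world; the wrist camera has in their place "tool_from_camera" (4x4, takes a point from camera to tool coordinates, whose origin is the TCP and whose axes are the flange's). Camera axes: x right, y down, z forward; pixel columns grow to the right and rows downward; lengths in m; the calibration is good to about 2 mm. The wrist camera is an equidistant fisheye: a pixel r from the principal point sees the ray r / f radians off the axis. A picture is of the moment at which its call begins: read the wrist's pose just before it. get_calibration takes no time and is no camera call.
A pose or a line that the arm cannot do raises env.IKError and nothing moves.
- ticket.hand_in(): hands the job in; it is judged then, once.
The state is a dict: "time_s": time; "q": joint angles; "joint_velocities": joint speeds; "joint_efforts": joint torques, N m; "tcp_pos": TCP position; "orientation": TCP orientation; "ft_force": force on the tool from outside, world axes, zero at the start; "ft_torque": the same for the moment, N m; "finger_gap": finger opening in m; "grasp_force": force on a finger pad.
Only numpy, scipy, OpenCV 4.12 (cv2) and the standard library are available. Lean on these libraries where they do the work, as an engineer would, in place of code of your own. Each camera call takes 0.05 s, during which the arm holds its last target. There are 200 camera calls.

## Task

Class is over: put the five loose hand tools on the bench back where they are kept. Lay each of the two loose gouges in a free notch of its own in the gouge rack, handle on the low rail and blade on the high rail like the gouge already there; lay the two G-clamps flat on the floor of the wide bare wooden tray, not on top of each other; and set the block plane sole down on the floor of the narrow cork-lined tray. Do not disturb the gouge already in the rack or the cork sanding block.

Things in the scene. Friction and masses are not known exactly. Their poses are not given: they have to be found in the camera images.
- gouge_1_grip (a point): Carving gouge lying down, 85 g. Point: on its axis, inside the octagonal pale wooden handle (28 mm across flats), 14 mm above what the handle lies on; grip here. x runs along the tool to the cutting edge: handle -75 to +25 mm, brass ferrule (20 mm thick) to +33, steel blade (12 mm wide, underside 3 mm below axis) to +93. Balances at x = +8. It may be rolled about x: z need not be up.
- gouge_2_grip (a point): A second gouge exactly like gouge_1_grip, with the same point and axes.
- clamp_1_spine (a point): Dark G-clamp lying flat, 16 mm thick, 260 g. Point: middle of its straight spine, half-way up (8 mm); the spine lies along x, is 12 mm wide (y); grip it there. z up. From the point the clamp spans x -40 to +69, y -6 to +65 mm: two arms, 12 mm wide, at x = -34 and +34 go to +y; the spindle with its cross bar sticks out at +x. Balances at x = +5, y = +17 mm.
- clamp_2_spine (a point): A second G-clamp exactly like clamp_1_spine, with the same point and axes.
- plane_grip (a point): Steel block plane on its sole: 150 mm long (x, toe with a small wooden knob at +x), 46 mm wide (y), about 50 mm high, 550 g. Point: midway between its two flat cheeks, 20 mm above the sole; grip across the cheeks (46 mm over both, 32 mm high, from x = -60 to +44 mm). z up.
- rack: Fixed dark wooden gouge rack: base 160 x 204 mm (x, y), 10 thick; origin under its centre, z up. Two rails along y, 14 thick: low (handles) at x = -55, notch floors 30 mm up; high (blades) at x = +55, floors 41 up. Notches 44 wide at y = -62, 0 (free), +62 (taken), teeth 18 wide, 14-16 high. A gouge in place: level, along x, edge to +x, axis 44 mm up, grip point at x = 0 (15 mm either way will do).
- clamp_tray: Fixed wide tray of bare plywood, for the clamps: inside 160 mm (x) by 210 mm (y), floor 6 mm up, walls 6 mm thick, their tops 30 mm up. Origin under its centre, z up. Two clamps fit side by side, spines along the tray's x.
- plane_tray: Fixed narrow wooden tray with a brown cork floor, for the plane: inside 196 mm (x) by 110 mm (y), floor 6 mm up, walls 6 mm thick, their tops 30 mm up. Origin under its centre, z up. The plane goes in lengthwise, either way round.
- gouge_kept_grip (a point): The gouge already in the rack, like gouge_1_grip, in the notch at the rack's y = +62 mm. It is loose and stays there.
- cork_center (a point): Loose cork sanding block 90 by 50 mm (x, y), 34 mm high; the point is its centre. It lies among the tools and stays where it is.
Things that resemble listed ones, but are neither listed nor needed, are in the scene too. What is shaped like the part that bears clamp_2_spine but orange is not meant.

How it is judged:
At the end, for the whole second after the job is handed in: Each loose gouge level in its own free rack notch (15 mm sideways, 0.12 rad), handle on low rail, blade on high; both G-clamps flat on the clamp tray's floor; plane on its sole on the plane tray's floor, within 40 mm of its centre along each side; all released and at rest (x of gouge_1_grip in the frame of rack between -0.03 and 0.02 m and z of gouge_1_grip in the frame of rack between 0.039 and 0.05 m and (y of gouge_1_grip in the frame of rack between -0.015 and 0.015 m or y of gouge_1_grip in the frame of rack between -0.077 and -0.047 m) and angle between gouge_1_grip's own x axis and vertical between 1.45 and 1.69 rad and angle between the x axis of each of gouge_1_grip, gouge_2_grip and the x axis of rack, either way round below 0.25 rad and x of gouge_2_grip in the frame of rack between -0.03 and 0.02 m and z of gouge_2_grip in the frame of rack between 0.039 and 0.05 m and (y of gouge_2_grip in the frame of rack between -0.015 and 0.015 m or y of gouge_2_grip in the frame of rack between -0.077 and -0.047 m) and angle between gouge_2_grip's own x axis and vertical between 1.45 and 1.69 rad and horizontal distance between gouge_1_grip and gouge_2_grip above 0.035 m and x of clamp_1_spine in the frame of clamp_tray between -0.08 and 0.08 m and y of clamp_1_spine in the frame of clamp_tray between -0.105 and 0.105 m and z of clamp_1_spine in the frame of clamp_tray between 0.009 and 0.019 m and angle between each of clamp_1_spine, clamp_2_spine, plane_grip's own z axis and vertical below 0.12 rad and x of clamp_2_spine in the frame of clamp_tray between -0.08 and 0.08 m and y of clamp_2_spine in the frame of clamp_tray between -0.105 and 0.105 m and z of clamp_2_spine in the frame of clamp_tray between 0.009 and 0.019 m and x of plane_grip in the frame of plane_tray between -0.04 and 0.04 m and y of plane_grip in the frame of plane_tray between -0.04 and 0.04 m and z of plane_grip in the frame of plane_tray between 0.021 and 0.031 m and linear speed of each of gouge_1, gouge_2, clamp_1, clamp_2, plane below 0.02 m/s); the robot touches nothing.
It fails at once if the gouge already in the rack is pushed more than 20 mm from its place (distance of gouge_kept_grip from where it was at the start of the episode above 0.02 m).
It fails at once if the cork sanding block is pushed more than 30 mm from its place (distance of cork_center from where it was at the start of the episode above 0.03 m).
It also fails if it takes over 136 s, if anything falls off the work surface, if the arm or the gripper's body presses on something with over 40 N, if the wrist force passes 120 N, or if a joint passes its speed limit or range.

## Working session

There is one attempt and no reset: what is moved stays moved. The work goes in short steps, each a Python script; the robot and the scene stay as the last script left them, time stands still between calls to the robot, and variables do not carry over. Pictures are saved under pics/ and viewed, at most 14 in all, crops included, and the job is handed in when it is done.

```bash
ls; mkdir -p pics
python3 - <<'E'
from station import env, hand, viewer, ticket
import cv2
for n in ("top","scene"):
    im=viewer.camera(n); cv2.imwrite(f"pics/{n}0.png",im[:,:,::-1]); print(n,viewer.get_calibration(n))
    cv2.imwrite(f"pics/{n}0b.png",cv2.resize(im[:,:,::-1],(800,600),interpolation=cv2.INTER_CUBIC))
print(viewer.get_calibration("wrist")); s=env.read_state(); print(s["time_s"],s["orientation"],s["finger_gap"])
E
```

```text
pics
top {'vfov': 54.78272983077839, 'cx': 250.72073245807854, 'cy': 191.11657124721, 'xyz': array([3.23863574e-01, 9.58012677e-06, 9.77969124e-01]), 'attitude': array([ 0.05126552, -0.70362448,  0.70563106, -0.06610028])}
scene {'vfov': 55.93036413081421, 'cx': 252.54874868395586, 'cy': 190.3628167956998, 'xyz': array([ 1.14830107, -0.04765694,  0.82051476]), 'attitude': array([-0.25470969,  0.68696316,  0.63596782, -0.24238299])}
{'vfov': 65.70646984690485, 'cx': 256.68383792589174, 'cy': 191.99477669820462, 'tool_from_camera': array([[-2.22200985e-04, -9.49175224e-01, -3.14748064e-01,
         8.08707633e-02],
       [ 9.99999676e-01, -4.54400823e-04,  6.64357032e-04,
        -2.47683351e-04],
       [-7.73613015e-04, -3.14747815e-01,  9.49175018e-01,
        -1.32773472e-01],
       [ 0.00000000e+00,  0.00000000e+00,  0.00000000e+00,
         1.00000000e+00]])}
0.1 [-2.45172763e-04  2.27890787e-01  9.73686532e-01 -5.16922223e-04] 0.08554176900733132
```

View pics/top0b.png

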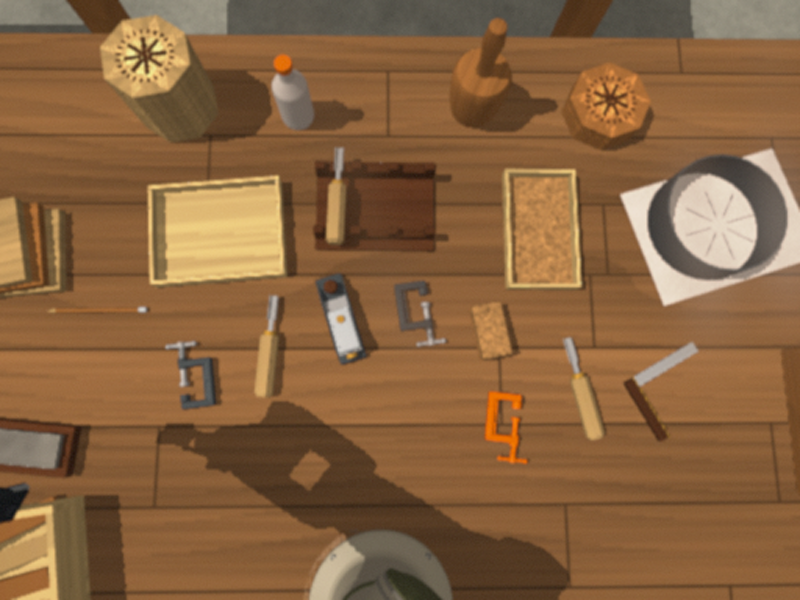

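View pics/scene0b.png

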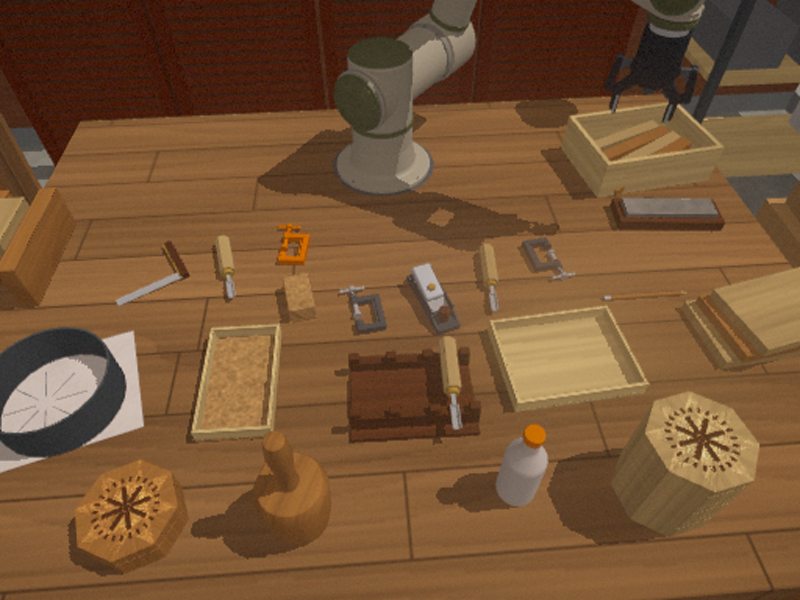

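Overview: top shows the bare tray (~215,230), rack (~375,205), cork tray (~542,228), loose gouges (~267,345 and ~585,390), clamps (~200,380 and ~412,305), plane (~342,320), and cork block (~492,330). Orange clamp is a decoy. I'll enlarge for accurate pixels.

Run:
```python
import cv2
im=cv2.imread("pics/top0.png")
def crop(n,x0,y0,x1,y1,s):
    c=cv2.resize(im[y0:y1,x0:x1],None,fx=s,fy=s,interpolation=cv2.INTER_CUBIC)
    for x in range((x0+19)//20*20,x1,20):
        cv2.line(c,(int((x+.5-x0)*s),0),(int((x+.5-x0)*s),6),(255,255,255),1); cv2.putText(c,str(x),(int((x-x0)*s)-10,18),0,.4,(255,255,255),1)
    for y in range((y0+19)//20*20,y1,20):
        cv2.line(c,(0,int((y+.5-y0)*s)),(6,int((y+.5-y0)*s)),(255,255,255),1); cv2.putText(c,str(y),(8,int((y+.5-y0)*s)+4),0,.4,(255,255,255),1)
    cv2.imwrite(n,c)
crop("pics/cA.png",90,90,290,240,4)
crop("pics/cB.png",100,170,300,270,4)
crop("pics/cC.png",230,100,430,250,4)
crop("pics/cD.png",280,180,430,290,5)
```

```text
(no output)
```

View pics/cA.png

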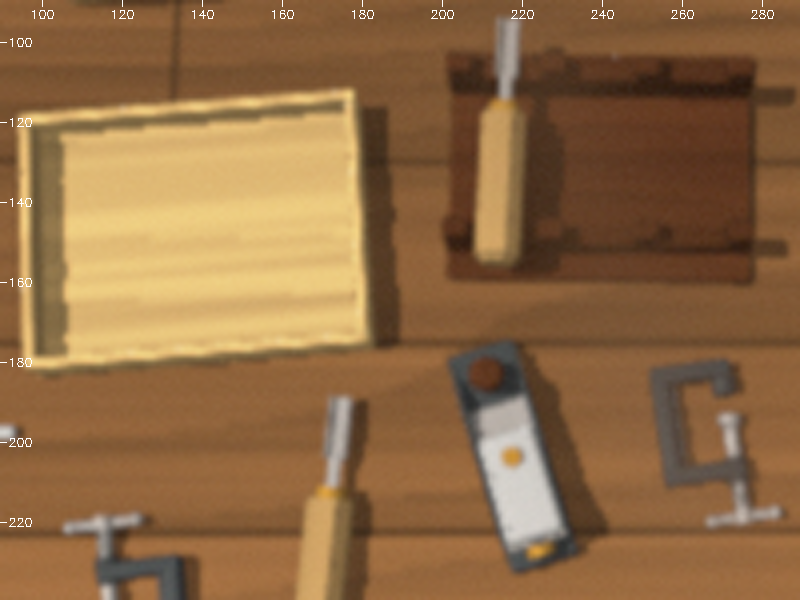

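View pics/cB.png

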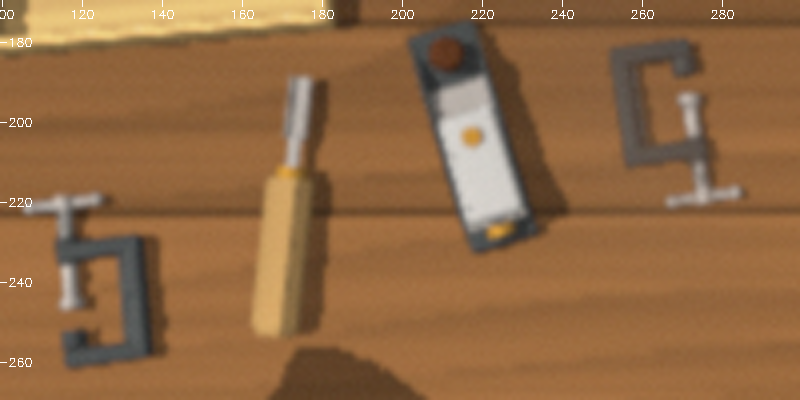

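View pics/cC.png

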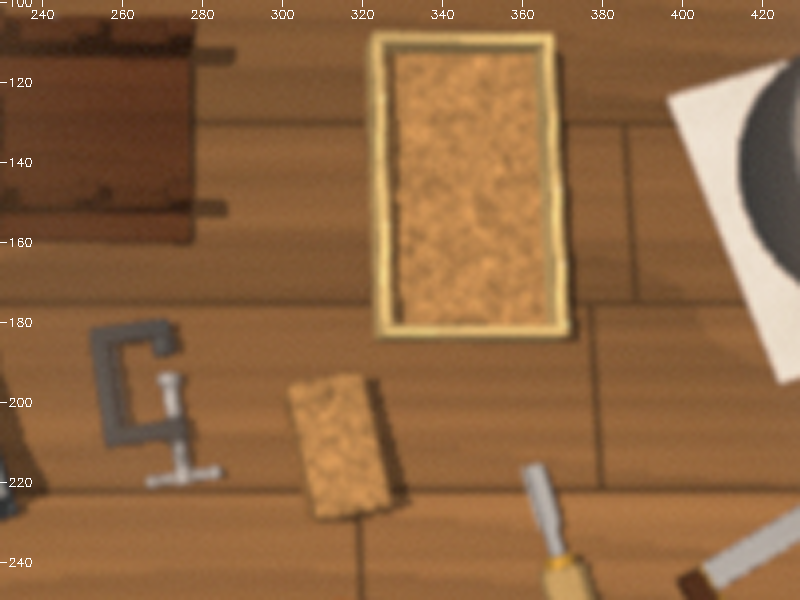

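View pics/cD.png

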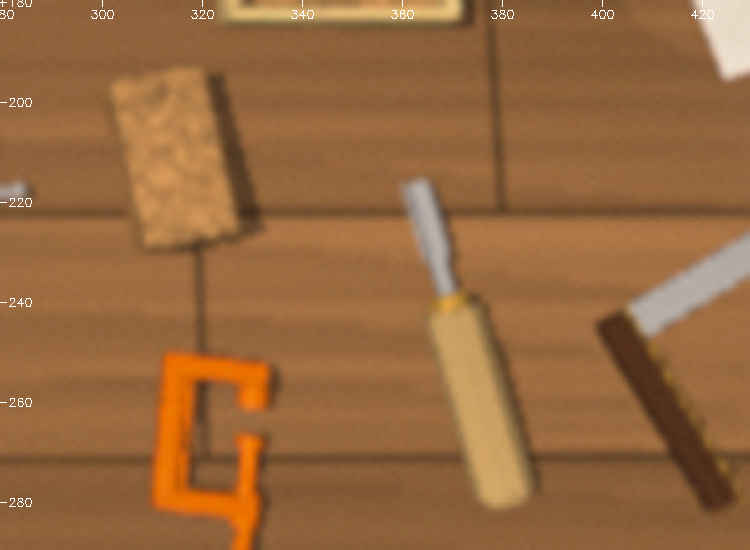

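Crops show all corners and landmarks clearly. I read them off and fit the known shapes to them.

```bash
cat > geo.py <<'E'
import numpy as np
from scipy.spatial.transform import Rotation as R
from station import env, hand, viewer, ticket
def rot(q): return R.from_quat([q[1],q[2],q[3],q[0]])
def top(px,z,c=viewer.get_calibration("top")):
    f=192/np.tan(np.radians(c["vfov"])/2)
    d=rot(c["attitude"]).apply([(px[0]-c["cx"])/f,(px[1]-c["cy"])/f,1])
    return (c["xyz"]+d*(z-c["xyz"][2])/d[2])[:2]
def fit(loc,w):
    "rigid 2D fit: returns origin, yaw, residuals (mm)"
    l,w=np.array(loc,float),np.array(w); lc,wc=l-l.mean(0),w-w.mean(0)
    a=np.arctan2((lc[:,0]*wc[:,1]-lc[:,1]*wc[:,0]).sum(),(lc*wc).sum())
    M=np.array([[np.cos(a),-np.sin(a)],[np.sin(a),np.cos(a)]])
    o=w.mean(0)-M@l.mean(0)
    return o,a,1e3*(w-o-l@M.T)
E
cat > meas.py <<'E'
from geo import *
C={"A":(90,90,4),"B":(100,170,4),"C":(230,100,4),"D":(280,180,5)}
def go(n,crop,items):
    x0,y0,s=C[crop]
    w=[top((x0+i[0]/s-.5,y0+i[1]/s-.5),i[2]) for i in items]
    o,a,r=fit([(i[3]*1e-3,i[4]*1e-3) for i in items],w)
    print(n,o.round(4),round(a,3),r.round(1).tolist()); return o,a
go("clamp_tray","A",[(21,114,.03,86,111),(354,90,.03,86,-111),(372,345,.03,-86,-111),(31,371,.03,-86,111)])
go("rack","A",[(447,280,.01,-80,102),(754,283,.01,-80,-102),(448,52,.055,62,102),(755,58,.055,62,-102)])
go("kept","A",[(493,263,.044,-75,0),(503,105,.044,25,0),(508,18,.044,93,0)])
go("plane_tray","C",[(371,34,.03,104,61),(555,33,.03,104,-61),(571,335,.03,-104,-61),(379,337,.03,-104,61)])
go("plane_toe0","B",[(410,38,.03,75,23),(478,25,.03,75,-23),(537,230,.03,-75,-23),(476,252,.03,-75,23)])
go("gA","B",[(277,334,.014,-75,0),(289,180,.014,25,0),(301,77,.014,93,0)])
go("gB","D",[(504,503,.014,-75,0),(453,305,.014,25,0),(417,183,.014,93,0)])
go("cA","B",[(145,237,.016,40,-6),(152,355,.016,-40,-6),(57,245,.016,40,59),(66,367,.016,-40,59)])
go("cB","C",[(91,330,.016,-40,-6),(107,446,.016,40,-6),(178,320,.016,-40,59),(190,437,.016,40,59)])
go("cork","C",[(288,387,.034,45,25),(363,374,.034,45,-25),(392,503,.034,-45,-25),(317,519,.034,-45,25)])
E
python3 meas.py
```

```text
clamp_tray [0.6021 0.2751] 0.086 [[2.2, 0.6], [0.7, 1.7], [-2.4, -0.0], [-0.4, -2.3]]
rack [0.6511 0.0079] -0.011 [[0.0, 0.7], [0.3, -1.3], [0.4, -0.9], [-0.7, 1.4]]
kept [0.6526 0.0743] -0.047 [[-2.8, 0.2], [4.9, -0.4], [-2.1, 0.2]]
plane_tray [ 0.6071 -0.2769] -0.004 [[-0.5, 1.2], [1.2, -2.3], [0.6, -1.7], [-1.2, 2.7]]
plane_toe0 [0.4512 0.0635] 0.294 [[-1.4, -0.9], [-6.1, -1.0], [4.0, 3.6], [3.5, -1.7]]
gA [0.3996 0.1854] -0.061 [[0.7, -0.5], [-0.4, 1.0], [-0.3, -0.6]]
gB [ 0.3288 -0.335 ] 0.213 [[-0.8, 0.2], [1.8, -0.6], [-1.0, 0.4]]
cA [0.35   0.2728] 0.115 [[-3.1, 4.2], [1.7, 5.5], [-0.6, -4.5], [1.9, -5.3]]
cB [ 0.4713 -0.0315] -3.033 [[-0.8, -3.6], [1.6, -5.0], [-1.2, 3.3], [0.4, 5.3]]
cork [ 0.4307 -0.1839] 0.187 [[-1.7, -0.5], [-2.5, -0.3], [2.4, 0.8], [1.7, 0.0]]
```

```bash
cat > act.py <<'E'
from geo import *
import cv2
H=0.15
def q(t): # tool down, tool x at yaw t
    x,y,z,w=(R.from_euler("z",t)*R.from_euler("x",np.pi)).as_quat(); return [w,x,y,z]
def st(tag):
    s=env.read_state(); print(tag,round(s["time_s"],1),"gap",round(s["finger_gap"],4),"gf",round(float(np.max(s["grasp_force"])),1),"ft",np.round(s["ft_force"],1),"z",round(s["tcp_pos"][2],4)); return s
def loc(o,a,u,v): return np.array(o)+[np.cos(a)*u-np.sin(a)*v,np.sin(a)*u+np.cos(a)*v]
def snap(name):
    cv2.imwrite(f"pics/{name}.png",viewer.camera("wrist")[:,:,::-1])
def pick(xy,t,opening,z,effort):
    hand.grip(opening,effort); env.move_to([*xy,H],q(t))
    env.servo_line([*xy,z+.02],max_speed=.15); env.servo_line([*xy,z],max_speed=.05)
    hand.grip(0.0,effort); st("gripped")
    env.servo_line([*xy,H],max_speed=.15); st("lifted")
def place(xy,t,opening,z):
    env.move_to([*xy,H],q(t))
    env.servo_line([*xy,z+.02],max_speed=.15); env.servo_line([*xy,z],max_speed=.04); st("down")
    hand.grip(opening); env.pause(.2)
    env.servo_line([*xy,H],max_speed=.15); st("done")
RACK=([.6511,.0079],-.011); CT=([.6021,.2751],.086); PT=([.6071,-.2769],-.004)
E
python3 - <<'E'
from act import *
pick([.3996,.1854],-.061,.05,.009,40)
place(loc(*RACK,-.003,0),-.011,.048,.040)
snap("w1")
E
```

```text
gripped 4.1 gap 0.027 gf 39.8 ft [-0.9 -0.   4.3] z 0.0093
lifted 5.2 gap 0.0269 gf 39.3 ft [ 0.1  0.4 -0.5] z 0.1492
down 7.8 gap 0.0272 gf 39.4 ft [ 0.2 -0.3 -0.8] z 0.0397
done 9.2 gap 0.0478 gf 0.0 ft [-0.3  0.4  0.7] z 0.1489
```

View pics/w1.png

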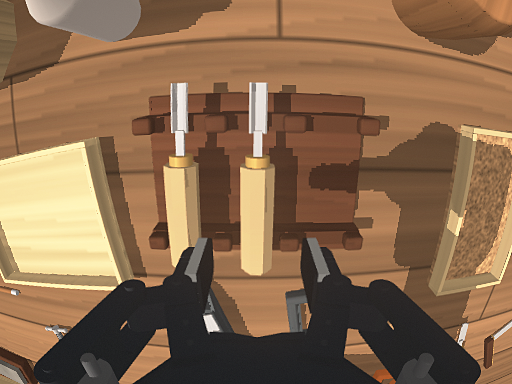

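The second gouge sits in the middle notch (handle ~258,215, blade ~258,105), parallel to the kept one. On to the rest.

```bash
python3 - <<'E'
from act import *
pick([.3288,-.335],.213,.05,.009,40)
place(loc(*RACK,-.003,-.062),-.011,.048,.040)
snap("w2")
pick([.35,.2775],.115,.042,.009,70)
place(loc(*CT,-.0145,.030),.086,.03,.016)
snap("w3")
E
python3 -c "
import cv2,numpy as np
cv2.imwrite('pics/m.png',cv2.resize(np.hstack([cv2.imread('pics/w2.png'),cv2.imread('pics/w3.png')]),(800,300)))"
```

```text
gripped 13.0 gap 0.0273 gf 39.8 ft [-1.5  0.9  4.4] z 0.0093
lifted 14.1 gap 0.0272 gf 39.3 ft [-0.   0.1 -1.2] z 0.1492
down 17.1 gap 0.0268 gf 39.2 ft [ 0.2  0.3 -1.4] z 0.0397
done 18.5 gap 0.048 gf 0.0 ft [-1.7  0.7  0.1] z 0.1489
gripped 22.3 gap 0.0105 gf 69.7 ft [-1.5 -0.7  6. ] z 0.0095
lifted 23.4 gap 0.0101 gf 68.5 ft [ 0.4  0.2 -3.2] z 0.1491
down 25.9 gap 0.0099 gf 68.5 ft [-0.  -0.1 -3.2] z 0.0157
done 27.4 gap 0.0298 gf 0.0 ft [ 0.7 -0.2 -0.2] z 0.1489
```

View pics/m.png

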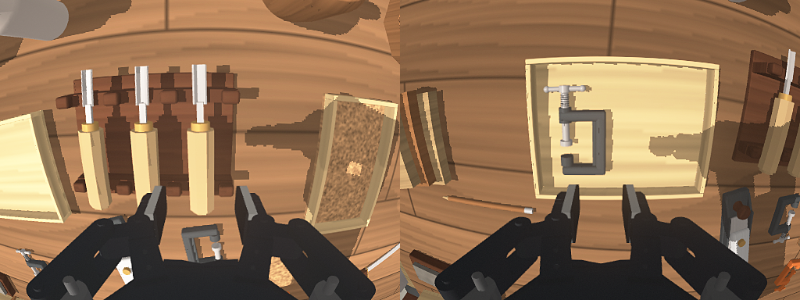

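Both gouges are in their notches, and the clamp lies flat in the left half of the tray. Next: second clamp and plane.

```bash
python3 - <<'E'
from act import *
pick([.4713,-.0358],.108,.042,.009,70)
place(loc(*CT,.0145,-.030),.086,.03,.016)
snap("w4")
pick([.4512,.0635],.294,.07,.010,90)
place(PT[0],-.004,.060,.017)
snap("w5")
env.move_to([.40,-.25,.3],q(0)); env.movej([.888,.313,1.498,0,1.331,-.223])
cv2.imwrite("pics/top1.png",viewer.camera("top")[:,:,::-1]); st("end")
E
python3 -c "
import cv2,numpy as np
r=lambda n:cv2.imread(f'pics/{n}.png')
a=cv2.resize(np.hstack([r('w4'),r('w5')]),(800,300))
b=cv2.resize(r('top1')[90:240,90:490],(800,300),interpolation=cv2.INTER_CUBIC)
cv2.imwrite('pics/m2.png',np.vstack([a,b]))"
```

```text
gripped 31.0 gap 0.0103 gf 69.9 ft [-0.7  0.5  6. ] z 0.0094
lifted 32.1 gap 0.0099 gf 68.8 ft [ 0.5 -0.4 -3. ] z 0.1491
down 34.9 gap 0.0102 gf 68.8 ft [-0.9 -0.1 -3. ] z 0.0157
done 36.4 gap 0.0302 gf 0.0 ft [-0.4 -0.3 -0.3] z 0.1488
gripped 39.8 gap 0.0445 gf 93.4 ft [-2.2  0.8  7.8] z 0.0106
lifted 40.9 gap 0.0445 gf 92.4 ft [ 0.8  0.  -6. ] z 0.1491
down 43.8 gap 0.0444 gf 92.7 ft [-0.   0.1 -5.3] z 0.0167
done 45.4 gap 0.0598 gf 0.0 ft [ 0.3  0.1 -0.5] z 0.1489
end 49.1 gap 0.06 gf 0.0 ft [0.1 0.8 0. ] z 0.2392
```

View pics/m2.png

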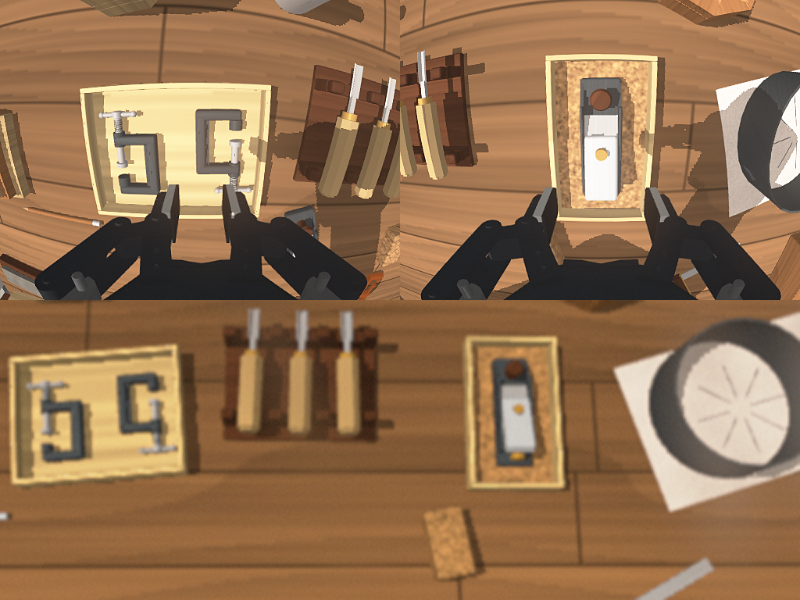

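Everything is in place: clamps flat and apart (tray ~60,430 and ~145,410), three parallel gouges in the rack, the plane centred in the cork tray (~515,410), and the cork block unmoved.

```bash
python3 -c "
from station import ticket; print(ticket.hand_in())"
```

```text
the job is handed in; nothing more can be done
None
```

I put all five tools back and handed the job in at about 49 s of the 136 s limit; the final pictures show every tool in its place and the kept gouge and cork block undisturbed, but hand-in gave no verdict.

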